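# Lid on the saucepan, hotplate switch on

### The job

Take the pan lid off the sloping rack and set it on the saucepan that stands on the hotplate, knob up and seated flat all round, lowering it and not letting it drop. Then switch the hotplate on: of the two handles on the switch box, push the one on the hotplate's side right over, away from the robot, until it drops over to on. Leave the other handle off, keep the saucepan in the middle of the hotplate and do not disturb anything else on the table.

Things in the scene. Friction and masses are not known exactly. Their poses are not given: they have to be found in the camera images.
- lid: Round aluminium pan lid, 0.25 kg, with a black knob. Origin: centre of the underside; z up through the knob. Step 7 mm high (132 tapering out to 144 mm across) drops inside the pan; disc 168 mm across from 7 to 13 mm rests on the rim; cylindrical knob 34 mm across from 13 to 53 mm. Starts leaning on the rack, knob side up, tilted 0.45 rad towards the rack's front.
- lid_knob (a point): Point on the knob's axis 36 mm above the lid's underside (23 mm above the disc's top): a good place for the TCP. Axes as the lid's.
- rack: White plastic rack, fixed, 220 mm wide (y). Origin: on the table under the lid's centre; front is -x. Two rails rising to +x at 0.45 rad carry the lid's underside, its centre 75 mm above the table. Two stop pegs at the low front end (y = 50 mm either side) stand 22 mm square to the rails. Behind x = 88 mm a trough 30 mm high holds the spatula.
- hotplate: White square electric hotplate, fixed, 210 x 210 mm, with a round black cooking plate 170 mm across whose top is 70 mm above the table. Origin: centre of its underside.
- saucepan: Open aluminium saucepan, loose, 0.8 kg, 160 mm outside diameter at the rim, 152 mm inside, 85 mm high, standing on the hotplate. Origin: centre of its underside; the long black handle points along its +x, reaching 210 mm from the centre, 66 to 88 mm above its underside.
- saucepan_rim (a point): Centre of the saucepan's mouth, at rim height (85 mm above its underside). With the lid seated, the lid's origin lies 7 mm below this point.
- switchbox: Grey switch box, fixed, 130 (x) x 170 (y) x 70 mm high, two equal toggle handles on top. Origin: centre of the underside. Handles pivot about its y axis at height 70 mm, x = 0, y = +45 mm (handle_left) and -45 mm (handle_right). The hotplate's handle is the left if the hotplate lies to the box's +y, else the right, even with the rack between them.
- handle_left (a joint): Switch handle at the box's +y side. 0 = off, leaning 0.6 rad to the box's front (-x); 1.2 = on, leaning 0.6 rad to +x. Over-centre, weighted: falls to the side of upright (0.6) it is on; about 1 N at the tip moves it. 100 mm long from the pivot: steel stem 12 mm thick, black grip 22 mm thick from 34 mm out.
- handle_right (a joint): The same for the handle at the box's -y side.
- handle_left_tip (a point): Tip of the left handle, 100 mm from its pivot.
- handle_right_tip (a point): Tip of the right handle, 100 mm from its pivot.
- tin: Bystander: closed tomato tin, 74 mm across, 108 mm high. Origin: centre of the underside.
- pepper_pot: Bystander: white ceramic pepper pot, 68 mm across, 100 mm high. Origin: centre of the underside.
- funnel: Bystander: grey plastic funnel standing mouth down, 110 mm across, 105 mm high. Origin: centre of the underside.
- can_opener: Bystander: steel can opener lying flat, 150 mm long along its x, 24 mm high. Origin: centre of the underside.
- spatula: Bystander: wooden spatula, 220 mm long, lying in the rack's trough along the rack's y.
Things that resemble listed ones, but are neither listed nor needed, are in the scene too. Leave any turquoise look-alike of the switchbox alone. What is shaped like the lid but purple is not meant.

How it is judged:
On the way:
1. the lid lies seated on the saucepan, knob up, while both switch handles are still off (horizontal distance between lid and saucepan_rim below 0.006 m and z of lid in the frame of saucepan_rim between -0.011 and -0.004 m and angle between lid's own z axis and vertical below 0.06 rad and linear speed of lid below 0.03 m/s and value of joint each of handle_left, handle_right below 0.25 rad), for 0.2 s.
At the end, for the whole second after the job is handed in: Lid on the pan, knob up, within 6 mm of centre, level within 0.06 rad, origin 4 to 11 mm below the rim; pan upright (0.05 rad), within 25 mm of the hotplate's middle; both at rest. Handle on the hotplate's side on (over 1.05 rad), the other off (under 0.15) (horizontal distance between lid and saucepan_rim below 0.006 m and z of lid in the frame of saucepan_rim between -0.011 and -0.004 m and angle between lid's own z axis and vertical below 0.06 rad and horizontal distance between saucepan and hotplate below 0.025 m and angle between saucepan's own z axis and vertical below 0.05 rad and ((y of hotplate in the frame of switchbox above 0 m and value of joint handle_left above 1.05 rad and value of joint handle_right below 0.15 rad) or (y of hotplate in the frame of switchbox below 0 m and value of joint handle_right above 1.05 rad and value of joint handle_left below 0.15 rad)) and linear speed of each of lid, saucepan below 0.02 m/s); the robot touches nothing.
It fails at once if the lid is dropped or thrown (moves faster than 0.5 m/s while the fingers do not touch it: a fall of more than about 13 mm) (linear speed of lid above 0.5 m/s and contact force between lid and the fingers below 0.05 N).
It fails at once if the other handle is pushed over (beyond 0.5 rad) ((y of hotplate in the frame of switchbox above 0 m and value of joint handle_right above 0.5 rad) or (y of hotplate in the frame of switchbox below 0 m and value of joint handle_left above 0.5 rad)).
It fails at once if a bystander (tin, pepper pot, funnel, can opener, spatula) is moved by more than 30 mm (distance of any of tin, pepper_pot, funnel, can_opener, spatula from where it was at the start of the episode above 0.03 m).
It also fails if it takes over 58 s, if anything falls off the work surface, if the arm or the gripper's body presses on something with over 40 N, if the wrist force passes 120 N, or if a joint passes its speed limit or range.

### The arm

A 6-joint arm with a two-finger parallel gripper is mounted at the origin on the work surface. World frame = base frame: x ahead of the robot, y to its left, z up, the work surface at z = 0. Lengths are in m, angles in rad, forces in N, time in s.
With the tool pointing down it reaches from about 0.2 to 0.875 m from the base axis. Payload 3.4 kg.
Tool frame: the origin (TCP) lies between the finger pads, 19 mm behind the fingertips; this is the grasp point; z points along the fingers, y is the line along which they close (so a half turn about z gives the same grasp; the last joint's range is limited). The gripper opens to 94 mm and grips with 3 to 60 N. Pads are 16 mm wide; open, the fingers measure 119 mm over their backs; the gripper's body (75 mm by 177 mm) begins 78 mm behind the grasp point.
Start: joints at [-1.241, 0.276, 1.505, -0, 1.361, -0.121], TCP at [0.251, -0.518, 0.224] pointing down, gripper open.
Joint ranges: [-2.89, 2.89], [-0.75, 2.08], [0.22, 2.7], [-1.18, 4.32], [0.11, 2.71], [-2.7, 2.7]. Speed limits (rad/s): [2.57, 2.57, 3.14, 3.14, 3.14, 3.14].

### API

Orientations are given as [roll, pitch, yaw] about the fixed x, y, z axes, in that order (R = Rz(yaw) Ry(pitch) Rx(roll)).
In Python, from plant import sensors, capture, job gives the robot as it stands.
- The arm moves only by the tool move_arm, never from a script. Its arguments are lists of equal length, an entry for each row: "translation": the shift along the world's x, y, z in units of 100 mm (1.0 is 100 mm), a list of three; "rot": the turn, a rotation vector about the world's x, y, z in units of 180 degrees (1.0 is 180 degrees), a list of three. In form: {"translation": [[x, y, z], ...], "rot": [[wx, wy, wz], ...]}. A call has 1 to 5 rows; each row is the pose to reach, as a shift and turn from the pose commanded when the call began, turning the shorter way round; what a row does not reach only later rows make up. A row lasts 1/8 s, in which the tool goes at most 62.5 mm and 10.7 degrees, less where a joint would pass 70% of its speed; a pose out of reach is approached as far as the arm can. A call with a number of a shift or a turn outside -1 to 1 is refused whole. A call with a gripper value outside its range is refused whole. "grip" is the closure, from 0 (fully open) to 1 (shut), set as the call begins (left out, the last holds). The fingers move at their own pace and stop on an object; "newtons" is the grip in N (left out, the last holds). Time passes only in rows, so rows that repeat a pose let the fingers close. It gives the time, the measured TCP pose, the force, the opening and the grip force at its end, in the units of the state.
- sensors.get_obs(): the state, without advancing time (a new reading comes with each control period).
- capture(name): name is "side" or "top" or "wrist"; returns a dict with "pixels" (384x512x3 uint8, red, green, blue), "K" (3x3 intrinsics, pixels), "position" and "rotation" of the camera in the world; the wrist camera has in their place "tool_from_camera" (4x4, takes a point from camera to tool coordinates, whose origin is the TCP and whose axes are the flange's). Camera axes: x right, y down, z forward; pixel columns grow to the right and rows downward; lengths in m; the calibration is good to about 2 mm. A picture is of the moment at which its call begins: read the wrist's pose just before it. There is no depth.
- job.sign_off(): hands the job in; it is judged then, once.
The state is a dict: "time": time; "q": joint angles; "joint_velocities": joint speeds; "effort": joint torques, N m; "tool_pos": TCP position; "ee_rot": TCP orientation; "ft_force": force on the tool from outside, world axes, zero at the start; "ft_torque": the same for the moment, N m; "width": finger opening in m; "grip_force": force on a finger pad.
Only numpy, scipy, OpenCV 4.12 (cv2) and the standard library are available. Lean on these libraries where they do the work, as an engineer would, in place of code of your own. Each camera call takes 0.05 s, during which the arm holds its last target. There are 200 camera calls.

## Working session

There is one attempt and no reset: what is moved stays moved. The work goes in short steps, Python scripts to look and compute and a tool call to move; the robot and the scene stay as the last step left them, time stands still between calls to the robot, and variables do not carry over. Pictures are saved under pics/ and viewed, at most 10 in all, crops included, and the job is handed in when it is done.

Besides the shell and the picture viewer there is one more tool, called after "Request:" as name(argument=value, ...), one argument or row to a line, values as JSON. move_arm: Moves the arm, as the interface text tells. Shifts and turns lie within -1 to 1; 1 stands for 100 mm of shift or 180 degrees of turn. Its arguments: {"type":"object","properties":{"translation":{"type":"array","items":{"type":"array","items":{"type":"number","minimum":-1,"maximum":1}}},"rot":{"type":"array","items":{"type":"array","items":{"type":"number","minimum":-1,"maximum":1}}},"grip":{"type":"number"},"newtons":{"type":"number"}},"required":["translation","rot"]}

```bash
mkdir -p pics
cat > h.py <<'E'
import numpy as np,cv2,pickle
from plant import sensors,capture,job
def snap(n,f):
    o=sensors.get_obs();c=capture(n);c['obs']=o
    cv2.imwrite('pics/'+f+'.png',c['pixels'][...,::-1]);pickle.dump(c,open(f+'.pkl','wb'));return c
E
python3 - <<'E'
from h import *
for n in('side','top'):
    c=snap(n,n);print(n,c['K'].tolist(),np.round(c['position'],4).tolist(),np.round(c['rotation'],4).tolist())
o=sensors.get_obs();print(o)
E
```

```text
side [[388.3911328690064, 0.0, 255.67212269263658], [0.0, 388.3911328690064, 191.2193945927986], [0.0, 0.0, 1.0]] [0.1097, 0.6376, 1.0442] [-2.4648, 0.0133, -2.6453]
top [[451.47090067608593, 0.0, 257.61025048879634], [0.0, 451.47090067608593, 182.4398810126679], [0.0, 0.0, 1.0]] [0.3918, -0.0217, 1.5163] [-3.0753, 0.0078, -1.5606]
{'time': 0.1, 'q': array([-1.24095606e+00,  2.76539461e-01,  1.50596683e+00, -1.60711600e-05,
        1.36072249e+00, -1.20975130e-01]), 'joint_velocities': array([-7.63098262e-04, -2.31363779e-03, -3.15347812e-03, -6.23050720e-04,
        1.22527982e-03, -1.99495865e-05]), 'effort': array([ 3.48657431e-04, -4.05457807e+01, -2.37780601e+01,  7.01456401e-02,
        2.99074408e-02, -4.28141004e-05]), 'tool_pos': array([ 0.25037678, -0.51710409,  0.22350266]), 'ee_rot': array([-3.13996659e+00, -1.81850860e-04,  4.50818612e-01]), 'ft_force': array([ 0.06403767, -0.05943269,  0.35350046]), 'ft_torque': array([0.00791006, 0.03306934, 0.00941402]), 'grip_force': 0.0, 'width': 0.09397161819695538}
```

View pics/top.png

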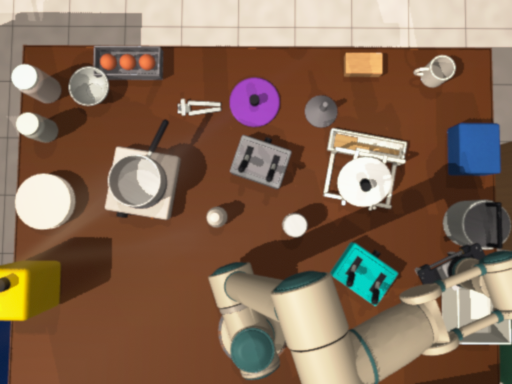

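View pics/side.png

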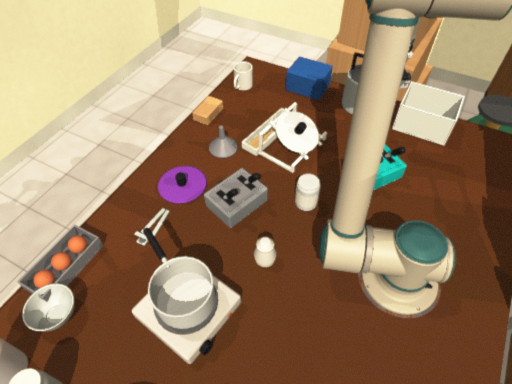

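Run:
```python
from h import *
t=cv2.imread('pics/top.png');s=cv2.imread('pics/side.png')
def tile(im,x,y,w=88,h=100):
    c=cv2.resize(im[y:y+h,x:x+w],None,fx=3,fy=3,interpolation=cv2.INTER_CUBIC)
    for i in range(w):
        if (x+i)%10==0:
            cv2.line(c,(3*i+1,0),(3*i+1,5),(0,255,255));
            if (x+i)%20==0: cv2.putText(c,str(x+i),(3*i-8,15),0,.33,(0,255,255))
    for i in range(h):
        if (y+i)%10==0:
            cv2.line(c,(0,3*i+1),(5,3*i+1),(0,255,255))
            if (y+i)%20==0: cv2.putText(c,str(y+i),(7,3*i+5),0,.33,(0,255,255))
    return c
a=np.hstack([tile(t,100,135),tile(t,220,110),tile(t,325,120)])
b=np.hstack([tile(s,140,250),tile(s,198,150),tile(s,245,95)])
cv2.imwrite('pics/m1.png',np.vstack([a,b]))
```

```text
(no output)
```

View pics/m1.png

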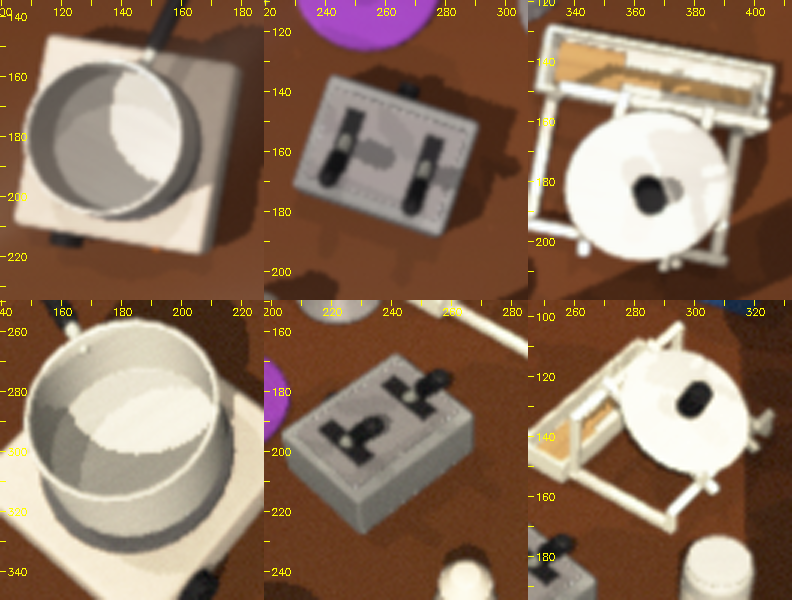

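```bash
cat >> h.py <<'E'
from scipy.spatial.transform import Rotation as R
from scipy.optimize import least_squares
C={n:pickle.load(open(n+'.pkl','rb')) for n in('side','top')} if __import__('os').path.exists('top.pkl') else {}
def proj(c,P):
    P=np.atleast_2d(P);M=R.from_euler('xyz',c['rotation']).as_matrix()
    q=(P-c['position'])@M@c['K'].T
    return q[:,:2]/q[:,2:]
def ray(c,uv,z):
    M=R.from_euler('xyz',c['rotation']).as_matrix();d=M@np.linalg.solve(c['K'],[*uv,1]);return c['position']+d*(z-c['position'][2])/d[2]
def tri(a,b):
    f=lambda P:np.r_[proj(C['top'],P)[0]-a,proj(C['side'],P)[0]-b]
    s=least_squares(f,[.5,0,.1]);return s.x,s.fun
def circ(p,n,r):
    n=n/np.linalg.norm(n);u=np.cross(n,[0,1,0]);u/=np.linalg.norm(u);v=np.cross(n,u);a=np.linspace(0,2*np.pi,180)[:,None]
    return p+r*(np.cos(a)*u+np.sin(a)*v)
def ext(c,P):
    q=proj(c,P);return np.r_[q[:,0].min(),q[:,0].max(),q[:,1].min(),q[:,1].max()]
E
python3 - <<'E'
from h import *
np.set_printoptions(precision=4,suppress=True)
T,S=C['top'],C['side']
e=np.array
f=lambda p:np.r_[ext(T,circ(p,e([0,0,1.]),.08))-[109.3,162,154,207.3],ext(S,circ(p,e([0,0,1.]),.08))-[148.5,213,256.5,316.5]]
s=least_squares(f,[.4,.3,.15],diff_step=1e-4);print('rim',s.x,s.fun)
hc=[ray(T,q,.06) for q in[(116.5,146.5),(181,156.5),(169,219),(105,207.5)]];print('hp .06',e(hc),np.mean(hc,0))
def nrm(y): return e([-np.sin(.45)*np.cos(y),-np.sin(.45)*np.sin(y),np.cos(.45)])
g=lambda p:np.r_[ext(T,circ(p,nrm(-.19),.084))-[337.3,392.3,157.3,207.3],ext(S,circ(p,nrm(-.19),.084))-[272.5,319,111,153]]
s=least_squares(g,[.5,-.3,.1],diff_step=1e-4);print('liddisc',s.x,s.fun, 'under',s.x-nrm(-.19)*.011,'knob',s.x+nrm(-.19)*.025)
print('knobtri',tri([365.7,185],[300.7,128]))
tc=[ray(T,q,.03) for q in[(507/3+325-176,25/3+120),(405,143)]];print('trough',tc)
sc=[ray(T,q,.07) for q in[(243,135),(291.3,151),(278.7,189),(229.7,172.3)]];print('sw',e(sc),np.mean(sc,0))
print('tipL',tri([242,170],[237,177]))
E
```

```text
rim [0.4843 0.3605 0.1504] [ 0.1427 -0.0252  0.4815 -0.3102 -0.298   0.1387 -0.1244  0.0815]
hp .06 [[0.6013 0.4516 0.06  ]
 [0.5705 0.2405 0.06  ]
 [0.3676 0.2748 0.06  ]
 [0.4025 0.4827 0.06  ]] [0.4855 0.3624 0.06  ]
liddisc [ 0.4898 -0.348   0.0836] [ 0.1256 -0.89    0.0727 -0.6592  2.4368 -1.5045  0.1123 -0.6389] under [ 0.4945 -0.3489  0.0737] knob [ 0.4791 -0.3459  0.1061]
knobtri (array([ 0.4787, -0.3487,  0.104 ]), array([ 0.2579,  0.6538, -0.7989, -0.0482]))
trough [array([ 0.6725, -0.2079,  0.03  ]), array([ 0.6259, -0.4956,  0.03  ])]
sw [[ 0.641   0.0394  0.07  ]
 [ 0.5904 -0.117   0.07  ]
 [ 0.4673 -0.0772  0.07  ]
 [ 0.5195  0.0807  0.07  ]] [ 0.5546 -0.0185  0.07  ]
tipL (array([0.512 , 0.034 , 0.2106]), array([ 0.3641,  0.7357, -0.7999, -0.0598]))
```

```bash
cat >> h.py <<'E'
def go(p,Rt):
    "shift (100mm) and rotvec (180deg) from measured pose to target"
    o=sensors.get_obs();R0=R.from_euler('xyz',o['ee_rot'])
    print('t',o['time'],'d',np.round((p-o['tool_pos'])*10,3),'rot',np.round((Rt*R0.inv()).as_rotvec()/np.pi,4))
def tool(y,tilt): return R.from_euler('xyz',[np.pi,0,y])*R.from_rotvec([0,tilt,0])  # tilt>0: fingers point ahead
def wproj(c,P):
    o=c['obs'];T=np.array(c['tool_from_camera']);M=R.from_euler('xyz',o['ee_rot']).as_matrix()
    q=((np.atleast_2d(P)-o['tool_pos'])@M-T[:3,3])@T[:3,:3]@c['K'].T
    return q[:,:2]/q[:,2:]
E
python3 - <<'E'
from h import *
n=np.array([-.4271,.0822,.9004]);k=np.array([.479,-.346,.1065])
print(tool(-.19,.45).as_matrix()[:,2])
go(k+.14*n,tool(-.19,.45)); go(k,tool(-.19,.45))
print(np.round(snap('wrist','w0')['tool_from_camera'],3))
E
```

```text
[ 0.427138   -0.08214711 -0.9004471 ]
t 0.1 d [1.688 1.826 0.091] rot [ 0.0184 -0.1445 -0.2006]
t 0.1 d [ 2.286  1.711 -1.17 ] rot [ 0.0184 -0.1445 -0.2006]
[[-0.    -0.968 -0.249  0.073]
 [ 1.    -0.     0.    -0.001]
 [-0.    -0.249  0.968 -0.159]
 [ 0.     0.     0.     1.   ]]
```

Request:
move_arm(
  translation=[
    [0.4,0.45,0.05],
    [0.8,0.9,0.05],
    [0.9,1.0,0.05],
    [0.9,1.0,0.05],
    [0.9,1.0,0.05],
  ],
  rot=[
    [0.004,-0.03,-0.04],
    [0.008,-0.06,-0.08],
    [0.012,-0.09,-0.12],
    [0.015,-0.12,-0.16],
    [0.0184,-0.1445,-0.2],
  ],
)

```text
time: 0.78
tool_pos: [0.3404, -0.4171, 0.2291]
ee_rot: [3.141, -0.452, -0.192]
ft_force: [-0.1, -0.0, -0.0]
width: 0.0938
grip_force: 0.0
```

Request:
move_arm(
  translation=[
    [0.4,0.4,0.02],
    [0.79,0.82,0.04],
    [0.79,0.82,0.04],
  ],
  rot=[
    [0,0,0],
    [0,0,0],
    [0,0,0],
  ],
)

```text
time: 1.15
tool_pos: [0.4209, -0.3319, 0.2332]
ee_rot: [3.14, -0.45, -0.182]
ft_force: [-0.1, 0.3, 0.0]
width: 0.0937
grip_force: 0.0
```

Run:
```python
from h import *
c=snap('wrist','w1');o=c['obs'];print(o['time'],o['tool_pos'],o['ee_rot'],c['K'].tolist())
n=np.array([-.4271,.0822,.9004]);u=np.array([.4945,-.3489,.0745])
im=cv2.cvtColor(c['pixels'],cv2.COLOR_RGB2BGR)
for h,r,col in((.013,.084,(0,0,255)),(.053,.017,(0,255,0)),(.013,.017,(255,0,0))):
    cv2.polylines(im,[np.round(wproj(c,circ(u+h*n,n,r))).astype(int)],True,col)
cv2.imwrite('pics/w1o.png',im);go(u+.036*n,tool(-.19,.45))
```

```text
1.15 [ 0.42093114 -0.33186616  0.2332285 ] [ 3.14046172 -0.44975191 -0.18248535] [[298.986566278792, 0.0, 252.40043437184585], [0.0, 298.986566278792, 189.446057082008], [0.0, 0.0, 1.0]]
t 1.2 d [ 0.589 -0.121 -1.263] rot [ 0.0008 -0.0003 -0.0016]
```

View pics/w1o.png

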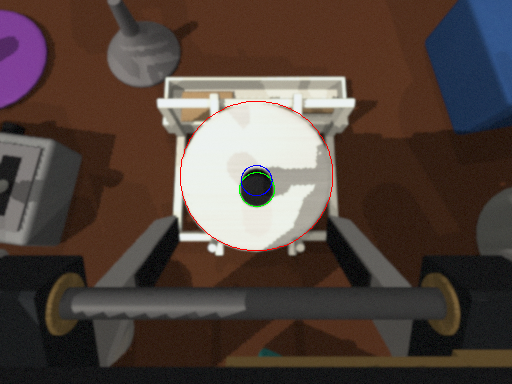

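Request:
move_arm(
  translation=[
    [0.2,-0.04,-0.42],
    [0.37,-0.076,-0.79],
    [0.46,-0.095,-0.99],
    [0.46,-0.095,-0.99],
  ],
  rot=[
    [0.0008,0,-0.0016],
    [0.0008,0,-0.0016],
    [0.0008,0,-0.0016],
    [0.0008,0,-0.0016],
  ],
)

```text
time: 1.7
tool_pos: [0.4644, -0.3456, 0.1321]
ee_rot: [-3.138, -0.446, -0.197]
ft_force: [-0.2, 0.5, 0.6]
width: 0.0942
grip_force: 0.0
```

Run:
```python
from h import *
n=np.array([-.4271,.0822,.9004]);u=np.array([.4945,-.3489,.0745])
go(u+.036*n,tool(-.19,.45))
```

```text
t 1.7 d [ 0.147 -0.004 -0.252] rot [-0.0011 -0.001   0.0016]
```

Request:
move_arm(
  translation=[
    [0.07,-0.005,-0.13],
    [0.13,-0.01,-0.25],
    [0.13,-0.01,-0.25],
  ],
  rot=[
    [0,0,0],
    [0,0,0],
    [0,0,0],
  ],
)

```text
time: 2.08
tool_pos: [0.4784, -0.3457, 0.1084]
ee_rot: [-3.14, -0.448, -0.195]
ft_force: [0.3, 0.4, 0.3]
width: 0.0939
grip_force: 0.0
```

Request:
move_arm(
  translation=[
    [0,0,0],
    [0,0,0],
    [0,0,0],
    [0,0,0],
    [0,0,0],
  ],
  rot=[
    [0,0,0],
    [0,0,0],
    [0,0,0],
    [0,0,0],
    [0,0,0],
  ],
  grip=1,
  newtons=40,
)

```text
time: 2.7
tool_pos: [0.4785, -0.3461, 0.1094]
ee_rot: [-3.141, -0.45, -0.194]
ft_force: [0.0, -1.2, -0.2]
width: 0.0473
grip_force: 0.0
```

Request:
move_arm(
  translation=[
    [0,0,0],
    [0,0,0],
    [0,0,0],
    [0,0,0],
  ],
  rot=[
    [0,0,0],
    [0,0,0],
    [0,0,0],
    [0,0,0],
  ],
)

```text
time: 3.2
tool_pos: [0.4785, -0.3461, 0.1093]
ee_rot: [-3.141, -0.449, -0.194]
ft_force: [-1.1, -0.1, 0.6]
width: 0.0336
grip_force: 40.0
```

Request:
move_arm(
  translation=[
    [-0.06,0.012,0.13],
    [-0.17,0.033,0.36],
    [-0.26,0.05,0.6],
    [-0.26,0.2,0.8],
    [-0.26,0.5,1.0],
  ],
  rot=[
    [0,0,0],
    [0,0,0],
    [0,0,0],
    [0,0,0],
    [0,0,0],
  ],
)

```text
time: 3.82
tool_pos: [0.4517, -0.2962, 0.2101]
ee_rot: [-3.141, -0.449, -0.196]
ft_force: [0.1, 0.5, -3.4]
width: 0.0334
grip_force: 40.0
```

Run:
```python
from h import *
go(np.array([.484,.3605,.30]),tool(0,0));print(sensors.get_obs()['ft_force'],sensors.get_obs()['width'])
```

```text
t 3.825 d [0.323 6.567 0.899] rot [0.0139 0.1424 0.0613]
[ 0.05360408  0.5031275  -3.37990331] 0.03343147548329012
```

Request:
move_arm(
  translation=[
    [0.02,0.2,0.3],
    [0.05,0.5,0.6],
    [0.08,0.8,0.8],
    [0.1,1.0,0.9],
  ],
  rot=[
    [0.0035,0.036,0.015],
    [0.007,0.071,0.031],
    [0.0104,0.107,0.046],
    [0.0139,0.1424,0.0613],
  ],
)

```text
time: 4.32
tool_pos: [0.4622, -0.1949, 0.3017]
ee_rot: [3.141, 0.0, 0.003]
ft_force: [0.3, -0.6, -3.5]
width: 0.0336
grip_force: 40.0
```

Request:
move_arm(
  translation=[
    [0.02,0.5,0],
    [0.05,1.0,0],
  ],
  rot=[
    [0,0,0],
    [0,0,0],
  ],
)

```text
time: 4.58
tool_pos: [0.4673, -0.0947, 0.2993]
ee_rot: [-3.14, -0.0, 0.0]
ft_force: [0.8, 0.1, -2.9]
width: 0.0335
grip_force: 40.0
```

Request:
move_arm(
  translation=[
    [0.02,0.5,0],
    [0.05,1.0,0],
  ],
  rot=[
    [0,0,0],
    [0,0,0],
  ],
)

```text
time: 4.82
tool_pos: [0.4716, 0.0054, 0.2996]
ee_rot: [-3.141, -0.001, 0.001]
ft_force: [1.0, -0.3, -2.4]
width: 0.0334
grip_force: 40.0
```

Request:
move_arm(
  translation=[
    [0.02,0.5,0],
    [0.05,1.0,0],
  ],
  rot=[
    [0,0,0],
    [0,0,0],
  ],
)

```text
time: 5.08
tool_pos: [0.4766, 0.1052, 0.2996]
ee_rot: [-3.141, -0.001, 0.001]
ft_force: [0.5, -0.3, -2.4]
width: 0.0333
grip_force: 40.0
```

Request:
move_arm(
  translation=[
    [0.02,0.5,0],
    [0.04,1.0,0],
  ],
  rot=[
    [0,0,0],
    [0,0,0],
  ],
)

```text
time: 5.32
tool_pos: [0.4807, 0.2051, 0.2996]
ee_rot: [-3.141, -0.001, 0.001]
ft_force: [1.8, 0.7, -3.1]
width: 0.033
grip_force: 40.0
```

Request:
move_arm(
  translation=[
    [0.02,0.5,0],
    [0.03,0.75,0],
    [0.03,0.75,0],
  ],
  rot=[
    [0,0,0],
    [0,0,0],
    [0,0,0],
  ],
)

```text
time: 5.7
tool_pos: [0.4838, 0.28, 0.2991]
ee_rot: [-3.141, 0.0, 0.004]
ft_force: [0.3, -0.9, -2.2]
width: 0.0334
grip_force: 40.0
```

Run:
```python
from h import *
go(np.array([.484,.3605,.25]),tool(0,0))
c=snap('wrist','w2');o=c['obs'];print(o['tool_pos'],o['ee_rot'])
s=snap('side','s2')
im=cv2.cvtColor(c['pixels'],cv2.COLOR_RGB2BGR);z=np.array([0,0,1.])
cv2.polylines(im,[np.round(wproj(c,circ(np.array([.484,.3605,.153]),z,.08))).astype(int)],True,(0,0,255))
Rm=R.from_euler('xyz',o['ee_rot']).as_matrix();u=o['tool_pos']+Rm[:,2]*.038
im2=cv2.cvtColor(s['pixels'],cv2.COLOR_RGB2BGR)
for h,r in((.013,.084),):
    P=circ(u-Rm[:,2]*h,-Rm[:,2],r)
    cv2.polylines(im,[np.round(wproj(c,P)).astype(int)],True,(0,255,0))
    q=np.round(proj(s,P)).astype(int);cv2.polylines(im2,[q],True,(0,255,0))
cv2.imwrite('pics/w2o.png',np.hstack([cv2.resize(im,(400,300),interpolation=cv2.INTER_AREA),cv2.resize(im2[180:372,100:356],(400,300))]))
```

```text
t 5.7 d [ 0.002  0.805 -0.491] rot [-0.0002 -0.0001 -0.0012]
[0.48379976 0.28004078 0.29905135] [-3.14100530e+00  2.60798936e-04  3.83614807e-03]
```

View pics/w2o.png

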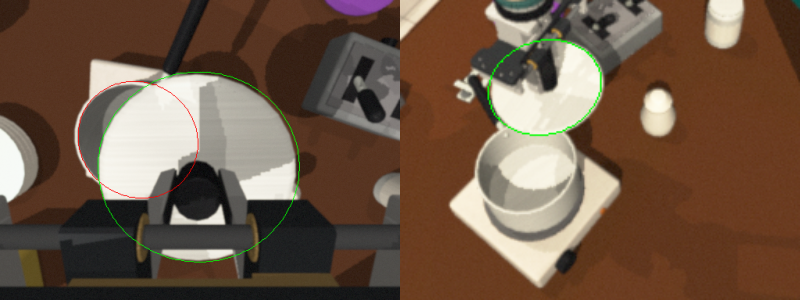

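Run:
```python
from h import *
c=pickle.load(open('w2.pkl','rb'));z=np.array([0,0,1.])
def tile(c,f,x,y,w,h,s):
    im=cv2.resize(cv2.cvtColor(c['pixels'],cv2.COLOR_RGB2BGR)[y:y+h,x:x+w],None,fx=s,fy=s,interpolation=cv2.INTER_CUBIC)
    for q in f(circ(np.array([.484,.3605,.155]),z,.08)):
        q=((q-[x,y]+.5)*s).astype(int)
        if 0<=q[0]<w*s and 0<=q[1]<h*s: im[q[1],q[0]]=(0,0,255)
    return im
a=tile(c,lambda P:wproj(c,P),90,90,100,150,4)
b=np.vstack([tile(C['top'],lambda P:proj(C['top'],P),102,147,80,60,5),tile(C['side'],lambda P:proj(C['side'],P),141,251,80,60,5)])
cv2.imwrite('pics/rim.png',np.hstack([a,b]))
```

```text
(no output)
```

View pics/rim.png

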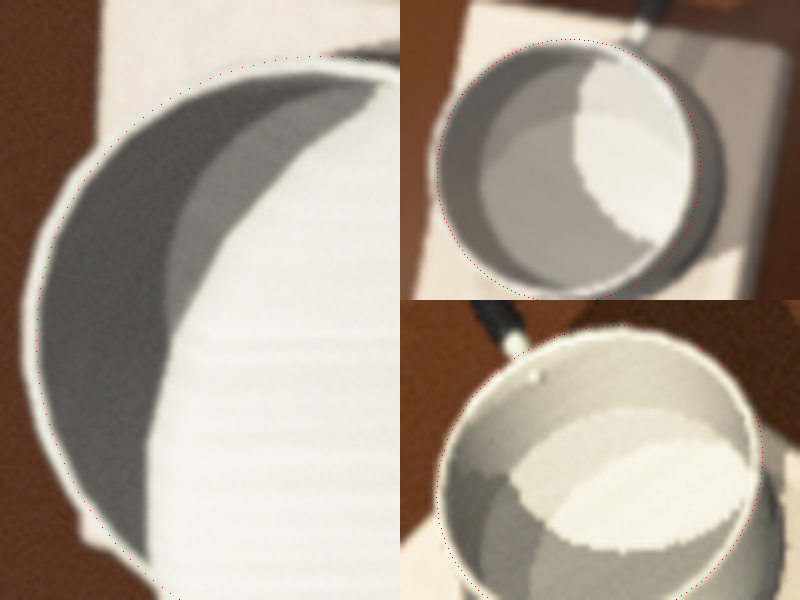

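Request:
move_arm(
  translation=[
    [-0.4,0.2,0],
    [-0.8,0.4,0],
    [-1.0,0.5,0],
  ],
  rot=[
    [0,0,0],
    [0,0,0],
    [0,0,0],
  ],
)

```text
time: 6.18
tool_pos: [0.3827, 0.3278, 0.2997]
ee_rot: [-3.141, -0.0, 0.0]
ft_force: [0.8, -0.1, -3.3]
width: 0.0334
grip_force: 40.0
```

Request:
move_arm(
  translation=[
    [-0.4,0.2,0],
    [-0.6,0.3,0],
    [-0.6,0.3,0],
    [-0.6,0.3,0],
  ],
  rot=[
    [0,0,0],
    [0,0,0],
    [0,0,0],
    [0,0,0],
  ],
)

```text
time: 6.68
tool_pos: [0.3254, 0.3578, 0.2996]
ee_rot: [-3.141, -0.002, 0.0]
ft_force: [0.6, -0.0, -4.4]
width: 0.0335
grip_force: 40.0
```

```bash
cat > rim.py <<'E'
from h import *
from scipy.ndimage import map_coordinates as mc
z=np.array([0,0,1.]);c3=snap('wrist','w3');c2=pickle.load(open('w2.pkl','rb'));print(c3['obs']['tool_pos'])
views=[(c3,wproj),(c2,wproj),(C['side'],proj),(C['top'],proj)]
def fitviews(vs,p,zfix=None):
    for it in range(6):
        rows=[]
        for c,pr in vs:
            b=c['pixels'].astype(float).min(axis=2)  # white high, brown low
            b=cv2.GaussianBlur(b,(0,0),.7)
            P=circ(p,z,.08);q=pr(c,P);o=pr(c,circ(p,z,.0808))-q;o/=np.linalg.norm(o,axis=1)[:,None]
            t=np.arange(-5,5.01,.25);S=q[:,None]+o[:,None]*t[None,:,None]
            v=mc(b,[S[...,1],S[...,0]],order=1,mode='nearest');g=-np.gradient(v,axis=1)/.25
            j=g.argmax(1);out=v[:,-1];ok=(g.max(1)>25)&(out<90)&(j>2)&(j<len(t)-3)&(q[:,0]>8)&(q[:,0]<503)&(q[:,1]>8)&(q[:,1]<375)
            sc=np.linalg.norm(pr(c,p+z*0+np.array([0,.001,0]))-pr(c,p))  # px per mm
            for k in np.where(ok)[0]: rows.append((c,pr,k,q[k]+o[k]*t[j[k]],o[k],sc))
        def f(x):
            pp=np.r_[x[:2],x[2] if zfix is None else zfix];out=[];cache={}
            for c,pr,k,m,n,sc in rows:
                if id(c) not in cache: cache[id(c)]=pr(c,circ(pp,z,.08))
                out.append(((cache[id(c)][k]-m)@n)/sc)
            return np.array(out)
        s=least_squares(f,p,loss='soft_l1',f_scale=1.,diff_step=1e-5);p=np.r_[s.x[:2],s.x[2] if zfix is None else zfix]
    return p,len(rows),np.sqrt(np.mean(f(p)**2))
p0=np.array([.484,.3605,.155])
np.set_printoptions(precision=4,suppress=True)
for nm,vs,zf in(('all',views,None),('w',views[:2],None),('w3',views[:1],.155),('w2',views[1:2],.155),('side',views[2:3],.155),('top',views[3:],.155),('all155',views,.155)):
    try: print(nm,*fitviews(vs,p0.copy(),zf))
    except Exception as e: print(nm,e)
im=cv2.cvtColor(c3['pixels'],cv2.COLOR_RGB2BGR);p,_,_=fitviews(views[:2],p0.copy(),.155)
for q in wproj(c3,circ(p,z,.08)).round().astype(int):
    if 0<=q[0]<512 and 0<=q[1]<384: im[q[1],q[0]]=(0,0,255)
cv2.imwrite('pics/w3.png',im)
E
python3 rim.py
```

```text
[0.32543077 0.35782501 0.29956464]
all [0.483  0.3643 0.1582] 260 2.24907383571414
w [0.4827 0.3654 0.1534] 98 1.356755310398948
w3 [0.485  0.3654 0.155 ] 27 1.1402592611317295
w2 [0.4832 0.3643 0.155 ] 70 1.3464138366622473
side [0.4843 0.3622 0.155 ] 97 1.4795607191239548
top [0.4856 0.3668 0.155 ] 68 2.776080835999838
all155 [0.4838 0.3649 0.155 ] 252 2.2473598600912075
```

View pics/w3.png

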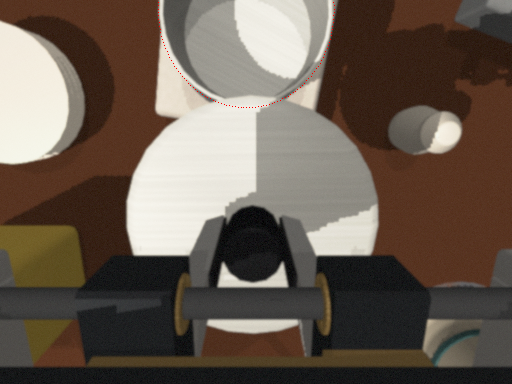

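Request:
move_arm(
  translation=[
    [0.4,0.02,0],
    [0.8,0.04,0],
    [1.0,0.062,0],
  ],
  rot=[
    [0,0,0],
    [0,0,0],
    [0,0,0],
  ],
)

```text
time: 7.1
tool_pos: [0.4272, 0.3642, 0.2987]
ee_rot: [-3.141, -0.001, -0.001]
ft_force: [-0.1, -0.8, -2.9]
width: 0.0331
grip_force: 40.0
```

Request:
move_arm(
  translation=[
    [0.4,0,-0.1],
    [0.585,0,-0.4],
    [0.585,0,-0.8],
    [0.585,0,-0.9],
    [0.585,0,-0.9],
  ],
  rot=[
    [0,0,0],
    [0,0,0],
    [0,0,0],
    [0,0,0],
    [0,0,0],
  ],
)

```text
time: 7.72
tool_pos: [0.4829, 0.3649, 0.2092]
ee_rot: [-3.141, 0.0, 0.001]
ft_force: [-0.7, -0.1, -2.0]
width: 0.0337
grip_force: 40.0
```

Run:
```python
from h import *
go(np.array([.484,.364,.198]),tool(0,0));print(sensors.get_obs()['ft_force'])
c=snap('side','s3');w=snap('wrist','w4')
a=cv2.resize(cv2.cvtColor(c['pixels'],cv2.COLOR_RGB2BGR)[230:350,120:252],None,fx=3,fy=3,interpolation=cv2.INTER_CUBIC)
b=cv2.resize(cv2.cvtColor(w['pixels'],cv2.COLOR_RGB2BGR),(400,360))
cv2.imwrite('pics/s3.png',np.hstack([a,b]))
```

```text
t 7.725 d [ 0.011 -0.009 -0.112] rot [-0.0001 -0.0001 -0.0004]
[-0.73428684 -0.14803224 -2.03071973]
```

View pics/s3.png

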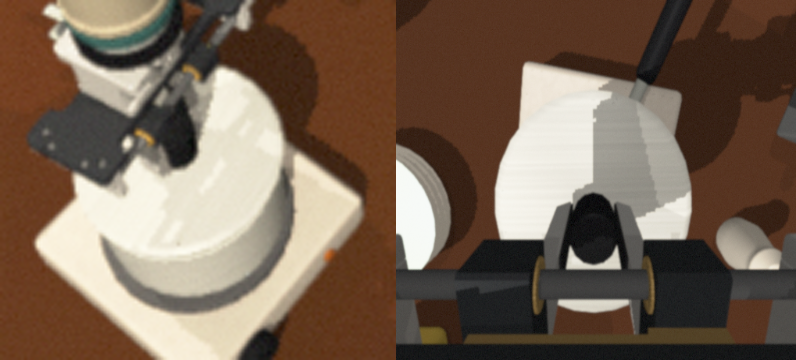

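Request:
move_arm(
  translation=[
    [0.01,-0.005,-0.08],
    [0.01,-0.005,-0.16],
    [0.01,-0.005,-0.16],
  ],
  rot=[
    [0,0,0],
    [0,0,0],
    [0,0,0],
  ],
)

```text
time: 8.2
tool_pos: [0.4834, 0.3643, 0.1925]
ee_rot: [-3.142, 0.001, 0.002]
ft_force: [-0.0, -0.1, -3.2]
width: 0.0334
grip_force: 40.0
```

Request:
move_arm(
  translation=[
    [0,0,-0.02],
    [0,0,-0.04],
    [0,0,-0.04],
  ],
  rot=[
    [0,0,0],
    [0,0,0],
    [0,0,0],
  ],
)

```text
time: 8.57
tool_pos: [0.4839, 0.3646, 0.1892]
ee_rot: [-3.141, -0.0, 0.002]
ft_force: [-0.8, 0.4, -2.8]
width: 0.0337
grip_force: 40.0
```

Request:
move_arm(
  translation=[
    [0,0,-0.02],
    [0,0,-0.03],
    [0,0,-0.03],
  ],
  rot=[
    [0,0,0],
    [0,0,0],
    [0,0,0],
  ],
)

```text
time: 8.95
tool_pos: [0.484, 0.3646, 0.1862]
ee_rot: [-3.141, -0.001, 0.002]
ft_force: [0.6, -0.1, -3.3]
width: 0.0335
grip_force: 40.0
```

No contact yet; continue by 1.5 mm steps.

Request:
move_arm(
  translation=[
    [0,0,-0.015],
    [0,0,-0.015],
  ],
  rot=[
    [0,0,0],
    [0,0,0],
  ],
)

```text
time: 9.2
tool_pos: [0.4842, 0.3647, 0.1856]
ee_rot: [-3.14, -0.002, 0.002]
ft_force: [-0.6, 0.1, 2.1]
width: 0.0332
grip_force: 40.0
```

Request:
move_arm(
  translation=[
    [0,0,-0.01],
    [0,0,-0.01],
  ],
  rot=[
    [0,0,0],
    [0,0,0],
  ],
)

```text
time: 9.45
tool_pos: [0.4843, 0.3648, 0.1854]
ee_rot: [-3.14, -0.002, 0.002]
ft_force: [-1.5, 0.7, 6.6]
width: 0.0332
grip_force: 40.0
```

Request:
move_arm(
  translation=[
    [0,0,-0.01],
    [0,0,-0.01],
  ],
  rot=[
    [0,0,0],
    [0,0,0],
  ],
)

```text
time: 9.7
tool_pos: [0.4842, 0.3648, 0.1854]
ee_rot: [-3.14, -0.003, 0.002]
ft_force: [-2.8, -0.4, 12.2]
width: 0.0331
grip_force: 40.0
```

Request:
move_arm(
  translation=[
    [0,0,0.015],
    [0,0,0.015],
  ],
  rot=[
    [0,0,0],
    [0,0,0],
  ],
)

```text
time: 9.95
tool_pos: [0.4842, 0.3648, 0.1854]
ee_rot: [-3.14, -0.002, 0.002]
ft_force: [-0.7, -0.3, 7.6]
width: 0.0334
grip_force: 40.0
```

Request:
move_arm(
  translation=[
    [0,0,0],
    [0,0,0],
    [0,0,0],
    [0,0,0],
    [0,0,0],
  ],
  rot=[
    [0,0,0],
    [0,0,0],
    [0,0,0],
    [0,0,0],
    [0,0,0],
  ],
  grip=0.3,
)

```text
time: 10.58
tool_pos: [0.484, 0.3646, 0.1841]
ee_rot: [-3.141, -0.001, 0.002]
ft_force: [-0.6, -1.0, 1.2]
width: 0.0655
grip_force: 0.0
```

Request:
move_arm(
  translation=[
    [0,0,0.2],
    [0,0,0.5],
    [0,0,1],
    [0,0,1],
  ],
  rot=[
    [0,0,0],
    [0,0,0],
    [0,0,0],
    [0,0,0],
  ],
)

```text
time: 11.08
tool_pos: [0.486, 0.3658, 0.2888]
ee_rot: [-3.136, -0.009, 0.002]
ft_force: [0.0, -0.1, -0.9]
width: 0.0655
grip_force: 0.0
```

Run:
```python
from h import *
w=snap('wrist','w5');s=snap('side','s5')
a=cv2.resize(cv2.cvtColor(s['pixels'],cv2.COLOR_RGB2BGR)[200:350,110:275],None,fx=2.4,fy=2.4,interpolation=cv2.INTER_CUBIC)
b=cv2.resize(cv2.cvtColor(w['pixels'],cv2.COLOR_RGB2BGR),(400,360))
cv2.imwrite('pics/s5.png',np.hstack([a,b]))
```

```text
(no output)
```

View pics/s5.png

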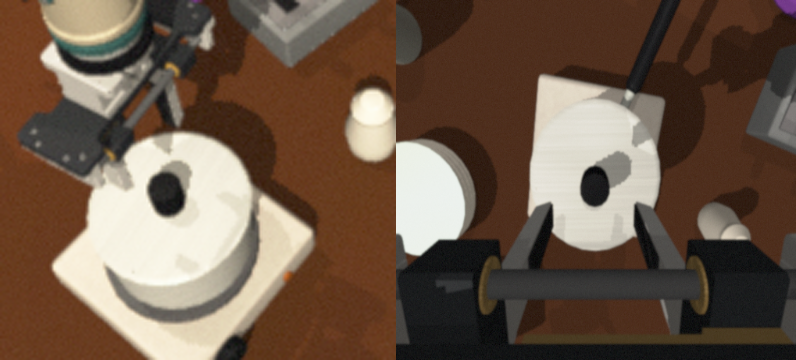

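```bash
cat > sw.py <<'E'
from h import *
np.set_printoptions(precision=4,suppress=True)
yaw=-.32;ax=np.array([np.cos(yaw),np.sin(yaw),0]);ay=np.array([-np.sin(yaw),np.cos(yaw),0]);b=np.array([.5546,-.0185,0])
E
python3 - <<'E'
from sw import *
go(b+.045*ay-.1*ax+[0,0,.29],tool(yaw,0))
for h in(.1,): 
    t=b+.045*ay+ax*-.0565+[0,0,.1525];print('tip',t,proj(C['top'],t),proj(C['side'],t))
w=pickle.load(open('w5.pkl','rb'));s=pickle.load(open('s5.pkl','rb'))
# seated check: lid disc edge prediction & knob top
L=np.array([.484,.364,.148])
print(wproj(w,L+[0,0,.053]),proj(s,L+[0,0,.053]))
for c,pr,roi in((w,wproj,(150,280,200,310)),(s,proj,(250,310,150,210))):
    m=(c['pixels'].max(2)<50);yy,xx=np.where(m[roi[0]:roi[1],roi[2]:roi[3]]);
    print('black centroid',xx.mean()+roi[2],yy.mean()+roi[0],len(xx)); print('pred mid',pr(c,L+[0,0,.04]))
E
```

```text
t 11.175 d [-0.101 -3.089  0.056] rot [-0.0003  0.0005 -0.1024]
tip [0.5151 0.042  0.1525] [[240.5474 171.4624]] [[234.9681 191.2793]]
[[256.1467 202.2399]] [[176.606  276.8238]]
black centroid 259.1109350237718 201.48890649762282 1262
pred mid [[256.0487 198.1802]]
black centroid 170.65277777777777 270.6701388888889 288
pred mid [[177.5378 279.2861]]
```

Request:
move_arm(
  translation=[
    [-0.01,-0.4,0],
    [-0.03,-0.8,0],
    [-0.03,-1,0],
  ],
  rot=[
    [0,0,-0.035],
    [0,0,-0.07],
    [0,0,-0.1024],
  ],
  grip=1,
)

```text
time: 11.55
tool_pos: [0.4798, 0.2626, 0.2824]
ee_rot: [3.14, 0.002, -0.325]
ft_force: [-0.2, -0.0, -0.1]
width: 0.0391
grip_force: 0.0
```

Request:
move_arm(
  translation=[
    [-0.01,-0.5,0],
    [-0.03,-1,0],
  ],
  rot=[
    [0,0,0],
    [0,0,0],
  ],
)

```text
time: 11.8
tool_pos: [0.4769, 0.1632, 0.2823]
ee_rot: [3.141, 0.002, -0.319]
ft_force: [1.0, -1.3, -0.5]
width: 0.0195
grip_force: 0.0
```

Request:
move_arm(
  translation=[
    [-0.01,-0.5,0],
    [-0.03,-1,0],
    [-0.03,-1.08,0],
  ],
  rot=[
    [0,0,0],
    [0,0,0],
    [0,0,0],
  ],
)

```text
move_arm: Invalid argument: translation='[[-0.01,-0.5,0],[-0.03,-1,0],[-0.03,-1.08,0]]' does not match type={"type": "array", "items": {"type": "array", "items": {"type": "number", "minimum": -1, "maximum": 1}}}
```

Request:
move_arm(
  translation=[
    [-0.01,-0.08,0],
    [-0.01,-0.08,0],
    [-0.01,-0.08,0],
  ],
  rot=[
    [0,0,0],
    [0,0,0],
    [0,0,0],
  ],
)

```text
time: 12.18
tool_pos: [0.4769, 0.1577, 0.2837]
ee_rot: [-3.14, 0.0, -0.319]
ft_force: [0.2, 0.2, 0.1]
width: 0.0005
grip_force: 0.0
```

Run:
```python
from sw import *
go(b+.045*ay-.1*ax+[0,0,.14],tool(yaw,0));o=sensors.get_obs();print(o['width'],o['tool_pos'])
w=snap('wrist','w6');s=snap('side','s6')
t=b+.045*ay+ax*-.0565+[0,0,.1525];pv=b+.045*ay+[0,0,.07];pr=b-.045*ay+[0,0,.07]
im=cv2.cvtColor(w['pixels'],cv2.COLOR_RGB2BGR)
for q in wproj(w,[t,pv,pr]).round().astype(int): cv2.drawMarker(im,tuple(map(int,q)),(0,0,255),0,10)
i2=cv2.cvtColor(s['pixels'],cv2.COLOR_RGB2BGR);z=np.array([0,0,1.]);L=np.array([.484,.364,.148])
i2=cv2.resize(i2[230:350,120:252],None,fx=3,fy=3,interpolation=cv2.INTER_CUBIC)
for h,r in((.013,.084),(.053,.017)):
  for q in proj(s,circ(L+[0,0,h],z,r)):
    q=((q-[120,230]+.5)*3).astype(int);i2[q[1],q[0]]=(0,0,255)
cv2.imwrite('pics/s6.png',np.hstack([i2,cv2.resize(im,(400,360))]))
```

```text
t 12.175 d [-0.031 -1.02  -1.437] rot [-0.0004  0.     -0.0003]
0.0005150632215370046 [0.4769 0.1577 0.2837]
```

View pics/s6.png

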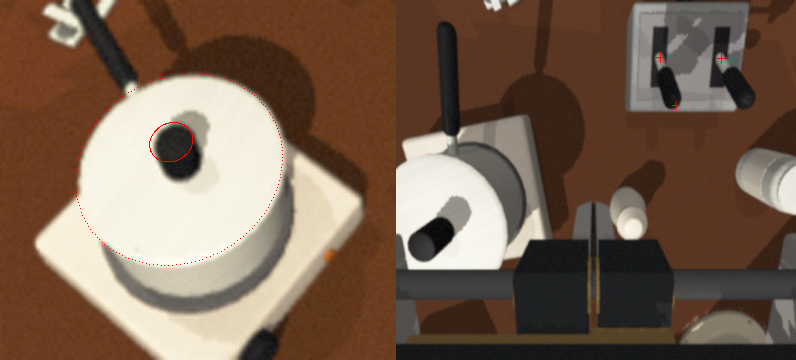

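Request:
move_arm(
  translation=[
    [-0.01,-0.5,0],
    [-0.03,-1,0],
    [-0.03,-1,-0.3],
    [-0.03,-1,-0.7],
    [-0.03,-1,-0.7],
  ],
  rot=[
    [0,0,0],
    [0,0,0],
    [0,0,0],
    [0,0,0],
    [0,0,0],
  ],
)

```text
time: 12.9
tool_pos: [0.4719, 0.0572, 0.2119]
ee_rot: [3.141, 0.006, -0.319]
ft_force: [-0.2, -0.1, 0.7]
width: 0.0007
grip_force: 0.0
```

Request:
move_arm(
  translation=[
    [0,0,-0.4],
    [0,0,-0.73],
    [0,0,-0.73],
    [0,0,-0.73],
  ],
  rot=[
    [0,0,0],
    [0,0,0],
    [0,0,0],
    [0,0,0],
  ],
)

```text
time: 13.4
tool_pos: [0.4758, 0.057, 0.1432]
ee_rot: [-3.14, -0.004, -0.319]
ft_force: [-0.6, -0.2, 0.0]
width: 0.0004
grip_force: 0.0
```

Run:
```python
from sw import *
for x in(-.1,-.05,0.,.012):go(b+.045*ay+x*ax+[0,0,.14],tool(yaw,0))
print(sensors.get_obs()['ft_force'])
```

```text
t 13.4 d [-0.019 -0.013 -0.032] rot [-0.0002  0.0014 -0.0002]
t 13.4 d [ 0.455 -0.17  -0.032] rot [-0.0002  0.0014 -0.0002]
t 13.4 d [ 0.93  -0.327 -0.032] rot [-0.0002  0.0014 -0.0002]
t 13.4 d [ 1.044 -0.365 -0.032] rot [-0.0002  0.0014 -0.0002]
[-0.5933 -0.1804  0.0276]
```

Request:
move_arm(
  translation=[
    [0.2,-0.08,-0.03],
    [0.35,-0.13,-0.03],
    [0.5,-0.18,-0.03],
    [0.6,-0.22,-0.03],
    [0.7,-0.25,-0.03],
  ],
  rot=[
    [0,0,0],
    [0,0,0],
    [0,0,0],
    [0,0,0],
    [0,0,0],
  ],
)

```text
time: 14.02
tool_pos: [0.5449, 0.0311, 0.1381]
ee_rot: [-3.141, -0.001, -0.32]
ft_force: [0.2, -0.1, -0.2]
width: 0.0003
grip_force: 0.1
```

Request:
move_arm(
  translation=[
    [0.1,-0.033,0],
    [0.2,-0.067,0],
    [0.3,-0.1,0],
    [0.36,-0.12,0],
    [0.36,-0.12,0],
  ],
  rot=[
    [0,0,0],
    [0,0,0],
    [0,0,0],
    [0,0,0],
    [0,0,0],
  ],
)

```text
time: 14.65
tool_pos: [0.5799, 0.0196, 0.138]
ee_rot: [-3.141, 0.0, -0.32]
ft_force: [-0.6, 0.7, 0.2]
width: 0.0005
grip_force: 0.3
```

```bash
cat > chk.py <<'E'
from sw import *
import sys
c=snap('side',sys.argv[1]);T=snap('top',sys.argv[1]+'t');o=c['obs']
print(o['tool_pos'],o['ft_force'],'boxx',(o['tool_pos']-b)@ax)
for nm,y in(('L',.045),('R',-.045)):
  for th in(-.6,.6):
    P=[b+y*ay+ax*np.sin(th)*r+[0,0,.07+r*np.cos(th)] for r in(.05,.065,.08,.092)]
    for v,cc in(('side',c),('top',T)):
      q=proj(cc,P).round().astype(int);print(nm,th,v,[int(cc['pixels'][k[1],k[0]].max()) for k in q])
E
python3 chk.py k1
```

```text
[0.5799 0.0196 0.138 ] [-0.6068  0.744   0.1824] boxx 0.012024576077760016
L -0.6 side [153, 159, 159, 158]
L -0.6 top [41, 86, 137, 133]
L 0.6 side [162, 131, 35, 138]
L 0.6 top [117, 193, 224, 236]
R -0.6 side [26, 25, 40, 59]
R -0.6 top [16, 21, 32, 45]
R 0.6 side [136, 73, 70, 130]
R 0.6 top [70, 150, 146, 140]
```

Request:
move_arm(
  translation=[
    [-0.2,0.07,0],
    [-0.5,0.17,0.0],
    [-0.9,0.3,0.0],
    [-0.9,0.3,0.4],
    [-0.9,0.3,0.9],
  ],
  rot=[
    [0,0,0],
    [0,0,0],
    [0,0,0],
    [0,0,0],
    [0,0,0],
  ],
)

```text
time: 15.38
tool_pos: [0.4882, 0.0499, 0.2284]
ee_rot: [-3.141, 0.002, -0.32]
ft_force: [1.3, -0.0, 0.4]
width: 0.0005
grip_force: 0.0
```

Request:
move_arm(
  translation=[
    [-0.4,0,0.3],
    [-0.8,0,0.6],
    [-1,0,0.8],
    [-1,0,0.8],
  ],
  rot=[
    [0,0,0],
    [0,0,0],
    [0,0,0],
    [0,0,0],
  ],
)

```text
time: 15.88
tool_pos: [0.3899, 0.0497, 0.3101]
ee_rot: [-3.139, -0.006, -0.32]
ft_force: [-0.6, 0.0, -0.7]
width: 0.0006
grip_force: 0.0
```

```bash
python3 chk.py k2
python3 - <<'E'
from h import *
p=C['top']['pixels'].astype(int);q=pickle.load(open('k2t.pkl','rb'))['pixels'].astype(int)
a=C['side']['pixels'].astype(int);s=pickle.load(open('k2.pkl','rb'))['pixels'].astype(int);s6=pickle.load(open('s6.pkl','rb'))['pixels'].astype(int)
for n,x0,x1,y0,y1 in(('pepper',205,230,205,228),('tin',280,308,212,238),('funnel',302,340,92,128),('opener',176,222,96,118),('trough',328,408,128,163)):
    print(n,np.abs(p-q)[y0:y1,x0:x1].mean().round(1))
print('lid/pan side vs s6',np.abs(s-s6)[250:340,140:225].mean().round(1))
E
```

```text
[0.3899 0.0497 0.3101] [-0.56    0.0318 -0.7051] boxx -0.17780972579444204
L -0.6 side [161, 163, 161, 162]
L -0.6 top [48, 96, 154, 147]
L 0.6 side [39, 37, 44, 55]
L 0.6 top [31, 30, 31, 41]
R -0.6 side [28, 25, 43, 57]
R -0.6 top [20, 24, 35, 47]
R 0.6 side [137, 117, 116, 117]
R 0.6 top [71, 166, 159, 148]
pepper 93.9
tin 1.9
funnel 0.4
opener 3.3
trough 31.9
lid/pan side vs s6 2.5
```

```bash
python3 -c "
from h import *
print(job.sign_off())"
```

```text
the job is handed in; nothing more can be done
None
```

The lid is on the saucepan, seated flat with the knob up, the hotplate's (left) handle is on and the right one is off, and I handed the job in at about 16 s; the last images could not confirm the pepper pot (arm in the way) or the spatula, but the arm touched neither.

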